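# Stack keyed parts trays on the bench dock

## Task

Build up the parts stack on the bench dock: the blue tray on the dock, then the red tray on the blue one, then the grey cover on the red one, each the right way round so that its wide and narrow notches drop over the matching keys below and it sits fully home. Carry the trays level so that nothing spills, leave the other things on the bench where they stand, and leave the finished stack standing free.

Things in the scene. Friction and masses are not known exactly. Their poses are not given: they have to be found in the camera images.
- dock_center (a point): centre of the dock, 10 mm above the bench and 10 mm below its flat top: a green base fixed to the bench, 140 mm (x) by 64 mm (y) by 12 mm, with an aluminium plate of 130 by 56 by 8 mm on it, keys on top. x points along its length to the wide key, z up. A seated blue tray's centre is 30 mm above this point
- dock_wide_end (a point): mid-point of the +x end face of the dock's aluminium plate, 65 mm from its centre along x and at the same height; same axes. Two keys stand up, 8 mm thick along x, 10 mm tall, tops rounded, centred 60 mm from the middle: yellow, 30 mm wide at the +x end; white, 14 mm wide at the -x end of the dock's top
- blue_tray_center (a point): centre of the blue parts tray, half-way up. Tray: 130 mm (x) by 56 mm (y) by 40 mm tall without its keys, open on top, white relays fixed inside, about 0.3 kg. x points along its length to its wide-key end, z up. It can be gripped across its 56 mm width by the flat long sides
- blue_tray_wide_end (a point): mid-point of the +x end face of the blue tray, 65 mm from its centre along x and at the same height; same axes. Two keys stand up, 8 mm thick along x, 10 mm tall, tops rounded, centred 60 mm from the middle: yellow, 30 mm wide at the +x end; white, 14 mm wide at the -x end of its rim
- red_tray_center (a point): centre of the red parts tray, half-way up. Tray: 130 mm (x) by 56 mm (y) by 40 mm tall without its keys, open on top, copper coils fixed inside, about 0.3 kg. x points along its length to its wide-key end, z up. It can be gripped across its 56 mm width by the flat long sides. Seated, this point is 40 mm above the blue tray's centre
- red_tray_wide_end (a point): mid-point of the +x end face of the red tray, 65 mm from its centre along x and at the same height; same axes. Two keys stand up, 8 mm thick along x, 10 mm tall, tops rounded, centred 60 mm from the middle: yellow, 30 mm wide at the +x end; white, 14 mm wide at the -x end of its rim
- cover_center (a point): centre of the grey cover, half-way up its 52 mm: a plate 130 mm (x) by 56 mm (y) by 18 mm (underside 26 mm below this point) with a black upright grip bar, 90 mm along x, 14 mm thick, 34 mm tall (from 8 mm below to 26 mm above this point). x points to the wide notch, z up. About 0.22 kg. Seated, this point is 46 mm above the red tray's centre
- cover_wide_end (a point): mid-point of the +x end face of the cover, 65 mm from its centre along x and at the same height; same axes. A yellow line marks this end. Notches go right through the plate at both ends, 10.5 mm long: 33 mm wide at +x, 17 mm wide at -x (1.5 mm play each way over a key)
- blue_tray: the blue tray; origin at the centre of its underside, 20 mm below its centre; axes as above. In the underside are two notches open at the ends, 10.5 mm long: 33 mm wide at the +x end, 17 mm wide at the -x end (1.5 mm play each way over a key), 13 mm high
- red_tray: the red tray; origin at the centre of its underside, 20 mm below its centre; axes as above. In the underside are two notches open at the ends, 10.5 mm long: 33 mm wide at the +x end, 17 mm wide at the -x end (1.5 mm play each way over a key), 13 mm high
- cover: the cover; origin at the centre of its underside, 26 mm below its centre; axes as above
- solvent_bottle: bystander: upright clear solvent bottle with a red cap, 58 mm across, 185 mm tall; origin at the centre of its underside
- spray_can: bystander: upright yellow can, 54 mm across, 165 mm tall; origin at the centre of its underside
- solder_reel: bystander: steel-grey reel standing on its flange, 52 mm across, 45 mm tall; origin at the centre of its underside
- flux_jar: bystander: small amber jar, 38 mm across, 60 mm tall; origin at the centre of its underside
- screw_jar: bystander: small grey jar with blue cap, 38 mm across, 55 mm tall; origin at the centre of its underside
- multimeter: bystander: yellow multimeter lying flat, 150 mm (its x) by 74 mm by 46 mm tall over its dial; origin at the centre of its underside
- screwdriver: bystander: screwdriver lying flat, 190 mm long along its x, under 40 mm tall
- mug: bystander: white mug, 74 mm across, 85 mm tall, handle 30 mm out towards its y; origin at the centre of its underside

How it is judged:
On the way, in this order (a step that is already met when the one before it is completed fails the run):
1. blue tray seated on the dock over both keys (horizontal distance between blue_tray_center and dock_center below 0.004 m and z of blue_tray_center in the frame of dock_center between 0.027 and 0.033 m and angle between the x axis of blue_tray_center and the x axis of dock_center, either way round below 0.05 rad and x of blue_tray_wide_end in the frame of dock_center above 0.055 m and angle between blue_tray_center's own z axis and vertical below 0.04 rad and linear speed of blue_tray below 0.02 m/s), for 0.2 s.
2. red tray seated on the blue tray over both keys (horizontal distance between red_tray_center and blue_tray_center below 0.004 m and z of red_tray_center in the frame of blue_tray_center between 0.037 and 0.043 m and angle between the x axis of red_tray_center and the x axis of blue_tray_center, either way round below 0.05 rad and x of red_tray_wide_end in the frame of blue_tray_center above 0.055 m and angle between red_tray_center's own z axis and vertical below 0.04 rad and linear speed of red_tray below 0.02 m/s), for 0.2 s.
3. cover seated on the red tray over both keys (horizontal distance between cover_center and red_tray_center below 0.004 m and z of cover_center in the frame of red_tray_center between 0.043 and 0.049 m and angle between the x axis of cover_center and the x axis of red_tray_center, either way round below 0.05 rad and x of cover_wide_end in the frame of red_tray_center above 0.055 m and angle between cover_center's own z axis and vertical below 0.04 rad and linear speed of cover below 0.02 m/s), for 0.2 s.
At the end, for the whole second after the job is handed in: Blue tray home on the dock, red tray home on the blue tray, cover home on the red tray: each centred within 4 mm on the one below, at its seated height within 3 mm, turned the same way (wide end over wide end) within 0.05 rad, level within 0.04 rad and at rest (all of step 1 and all of step 2 and all of step 3); the robot touches nothing.
It fails at once if the blue tray is tipped by more than about 35 degrees (angle between blue_tray_center's own z axis and vertical above 0.6 rad).
It fails at once if the red tray is tipped by more than about 35 degrees (angle between red_tray_center's own z axis and vertical above 0.6 rad).
It fails at once if another thing on the bench is pushed or knocked more than 30 mm from its place (distance of any of solvent_bottle, spray_can, solder_reel, flux_jar, screw_jar, multimeter, screwdriver, mug from where it was at the start of the episode above 0.03 m).
It also fails if it takes over 70 s, if anything falls off the work surface, if the arm or the gripper's body presses on something with over 40 N, if the wrist force passes 120 N, or if a joint passes its speed limit or range.

## Robot

A 7-joint arm with a two-finger parallel gripper is mounted at the origin on the work surface. World frame = base frame: x ahead of the robot, y to its left, z up, the work surface at z = 0. Lengths are in m, angles in rad, forces in N, time in s.
With the tool pointing down it reaches from about 0.425 to 1.025 m from the base axis. Payload 9.4 kg.
Tool frame: the origin (TCP) lies at the centre of the arm's flange, where the gripper is bolted on; the fingertips stand 173 mm ahead of it and the grasp point (between the pads) lies 155 mm ahead of it; z points along the fingers, y is the line along which they close (so a half turn about z gives the same grasp; the last joint's range is limited). The gripper opens to 85 mm and grips with 20 to 120 N. Pads are 22 mm wide; open, the fingers measure 114 mm over their backs; the gripper's body (76 mm by 85 mm) begins 54 mm behind the grasp point. The pads swing forward as they close: fully open they stand 13 mm farther back than shut.
Start: joints at [-1.326, 0.599, -0.003, 1.599, 0.002, 0.943, -0.08], TCP at [0.229, 0.688, 0.405] pointing down, gripper open.
Joint ranges: [-2.57, 2.57], [-0.35, 1.97], [-1.29, 1.29], [0.11, 2.56], [-1.05, 4.19], [0.11, 1.86], [-2.63, 2.63]. Speed limits (rad/s): [2.22, 2.22, 3.01, 3.01, 3.14, 3.14, 3.14].

## Interface

Orientations are given as [roll, pitch, yaw] about the fixed x, y, z axes, in that order (R = Rz(yaw) Ry(pitch) Rx(roll)).
In Python, from cell import r gives the robot as it stands. The module is installed in compiled form; this text tells all that it offers.
- The arm moves only by the shell command python3 -m creep 'ROWS' [OPENING] [FORCE]. ROWS is JSON, a list of rows, each a list of 4 numbers: the shift along the tool's x, y, z in m, then the turn about the tool's z in degrees. In form: [[tx, ty, tz, roll], ...]. A call has 1 to 20 rows; each row is the pose to reach, as a shift and turn from the pose commanded when the call began, along the tool's axes at that moment; what a row does not reach only later rows make up. A row lasts 1/10 s, in which the tool goes at most 50 mm and 8.59 degrees, less where a joint would pass 70% of its speed; a pose out of reach is approached as far as the arm can. A call with a gripper value outside its range is refused whole. OPENING is the opening, from 0 (shut) to 1 (fully open), set as the call begins (- or left out, the last holds). The fingers move at their own pace and stop on an object; FORCE is the grip in N (left out, the last holds). Time passes only in rows, so rows that repeat a pose let the fingers close. It gives the time, the measured TCP pose, the force, the opening and the grip force at its end, in the units of the state.
- r.state(): the state, without advancing time (a new reading comes with each control period).
- r.grab_frame(name): name is "scene" or "top" or "wrist"; returns (picture, depth): 420x560x3 uint8, red, green, blue; 420x560 float32, m along the optical axis (not along the pixel's ray), 0 where there is no reading.
- r.get_calibration(name): a dict with "fov_y" (degrees; the focal length in pixels is half the picture's height over the tangent of half this angle, whatever the lens; pixels are square), "cx", "cy" (the principal point, pixels), "cam_to_world" (4x4, takes a point from camera to world coordinates). Camera axes: x right, y down, z forward; pixel columns grow to the right and rows downward; lengths in m; the calibration is good to about 2 mm. The wrist camera is an equidistant fisheye: a pixel r from the principal point sees the ray r / f radians off the axis. A picture is of the moment at which its call begins: read the wrist's pose just before it. get_calibration takes no time and is no camera call; for the wrist camera it gives the pose at the moment of the call.
- r.job_done(): hands the job in; it is judged then, once.
The state is a dict: "time_s": time; "joint_positions": joint angles; "dq": joint speeds; "tau": joint torques, N m; "tcp_pos": TCP position; "tool_rot": TCP orientation; "contact_force": force on the tool from outside, world axes, zero at the start; "torque": the same for the moment, N m; "width": opening from 0.0 (shut) to 1.0 (fully open); "finger_force": force on a finger pad.
Only numpy, scipy, OpenCV 4.12 (cv2) and the standard library are available. Lean on these libraries where they do the work, as an engineer would, in place of code of your own. Each camera call takes 0.05 s, during which the arm holds its last target. There are 200 camera calls.

## Working session

There is one attempt and no reset: what is moved stays moved. The work goes in short steps, Python scripts to look and compute and a shell command to move; the robot and the scene stay as the last step left them, time stands still between calls to the robot, and variables do not carry over. Pictures are saved under pics/ and viewed, at most 10 in all, crops included, and the job is handed in when it is done.

```bash
mkdir -p pics; cat > h.py <<'E'
import numpy as np, cv2
from cell import r
def cloud(n):
    c=r.get_calibration(n); im,d=r.grab_frame(n)
    h,w=d.shape; f=h/2/np.tan(np.radians(c['fov_y'])/2)
    v,u=np.mgrid[:h,:w]; P=np.stack([(u-c['cx'])/f*d,(v-c['cy'])/f*d,d],-1)
    T=np.array(c['cam_to_world']); W=P@T[:3,:3].T+T[:3,3]; W[d==0]=np.nan
    return im,d,W
E
python3 - <<'E'
from h import *
s=r.state(); print({k:np.round(v,3) for k,v in s.items()})
for n in('top','scene'):
    im,d,W=cloud(n); cv2.imwrite(f'pics/{n}.png',im[...,::-1]); np.savez(f'{n}.npz',im=im,d=d,W=W)
    print(np.round(r.get_calibration(n)['cam_to_world'],3).tolist(), r.get_calibration(n)['fov_y'])
E
```

```text
{'time_s': np.float64(0.0), 'joint_positions': array([-1.326,  0.6  , -0.003,  1.6  ,  0.002,  0.943, -0.08 ]), 'dq': array([-0.001, -0.001,  0.002,  0.002,  0.001, -0.001,  0.001]), 'tau': array([ 1.0000e-03, -7.7645e+01,  1.5650e+00, -2.5801e+01,  1.2000e-02,
        9.0000e-03, -0.0000e+00]), 'tcp_pos': array([0.229, 0.688, 0.404]), 'tool_rot': array([-3.14,  0.  ,  2.82]), 'contact_force': array([-0.38 , -0.138,  0.074]), 'torque': array([-0.027, -0.005, -0.008]), 'finger_force': np.float64(0.0), 'width': np.float64(0.995)}
[[0.024, -0.985, 0.169, 0.354], [-1.0, -0.023, 0.007, -0.019], [-0.003, -0.169, -0.986, 1.26], [0.0, 0.0, 0.0, 1.0]] 50.886466446852246
[[0.132, 0.574, -0.808, 1.474], [0.991, -0.069, 0.112, -0.116], [0.008, -0.816, -0.578, 0.696], [0.0, 0.0, 0.0, 1.0]] 46.899491001315326
```

View pics/top.png

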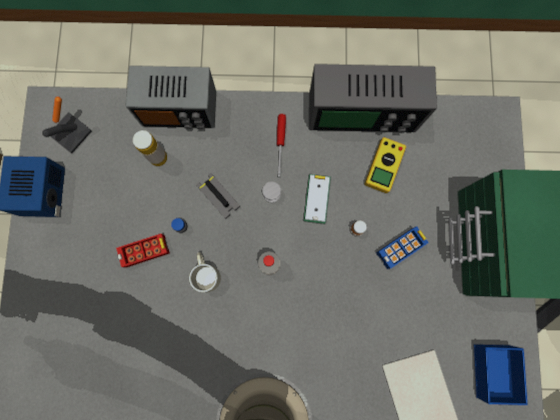

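View pics/scene.png

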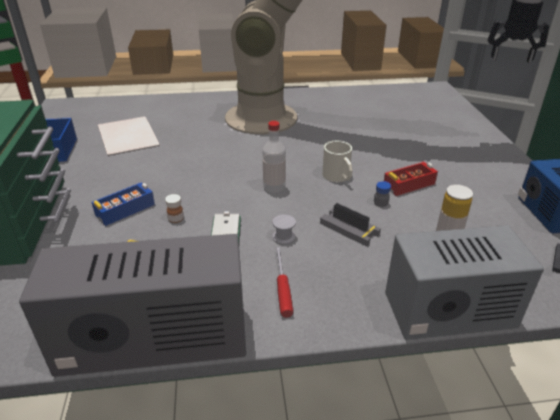

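The top picture shows the dock at (317,198) with its yellow key at the top, the blue tray at (402,247) with its yellow key at the right, the red tray at (142,250) with its yellow key at the right, and the cover at (217,196) with its yellow line at the upper left. The mug, bottle, jars and tools stand around them. The scene picture agrees with this.

```bash
cat >> h.py <<'E'
def rect(pts):
    (cx,cy),(w,h),a=cv2.minAreaRect(pts.astype(np.float32)); 
    if w<h: a+=90; w,h=h,w
    return np.round([cx,cy,w,h,a],4)
E
python3 - <<'E'
from h import *
z=np.load('top.npz'); im,W=z['im'],z['W']
hsv=cv2.cvtColor(im,cv2.COLOR_RGB2HSV)
for n,(u,v,rad,zl,zh) in dict(dock=(317,198,32,.008,.035),blue=(402,247,34,.02,.06),red=(142,250,34,.02,.06),cover=(218,196,34,.01,.06)).items():
    m=np.zeros(im.shape[:2],np.uint8); cv2.circle(m,(u,v),rad,1,-1)
    s=(m>0)&(W[...,2]>zl)&(W[...,2]<zh)
    k,l,st,_=cv2.connectedComponentsWithStats(s.astype(np.uint8)); i=1+st[1:,4].argmax(); s=l==i
    y=(m>0)&(abs(hsv[...,0].astype(int)-27)<7)&(hsv[...,1]>130)&(hsv[...,2]>120)
    print(n,s.sum(),rect(W[s][:,:2]),'z',np.round(np.percentile(W[s][:,2],[5,50,95]),3),'yellow',y.sum(),np.round(np.nanmean(W[y],0),3))
for n,(u,v) in dict(bottle=(269,262),can=(145,140),reel=(271,191),flux=(359,227),screw=(179,225),meter=(386,165),driver=(281,145),mug=(204,277)).items():
    print(n,np.round(W[v,u],3))
big=cv2.resize(im[120:280,110:440],None,fx=2.4,fy=2.4,interpolation=cv2.INTER_CUBIC); cv2.imwrite('pics/topcrop.png',big[...,::-1])
c=r.get_calibration('wrist'); s=r.state(); print(c['fov_y'],c['cx'],c['cy'],np.round(c['cam_to_world'],3).tolist())
from scipy.spatial.transform import Rotation as R
Rt=R.from_euler('xyz',s['tool_rot']).as_matrix(); T=np.array(c['cam_to_world'])
print(np.round(Rt,3).tolist(),np.round(Rt.T@T[:3,:3],3).tolist(),np.round(Rt.T@(T[:3,3]-s['tcp_pos']),4))
E
```

```text
dock 1047 [ 6.153000e-01 -1.347000e-01  1.400000e-01  6.410000e-02  1.739535e+02] z [0.011 0.02  0.026] yellow 28 [ 0.674 -0.142  0.029]
blue 860 [ 4.778000e-01 -3.720000e-01  1.306000e-01  5.670000e-02  1.246621e+02] z [0.023 0.031 0.046] yellow 26 [ 0.51  -0.422  0.049]
red 777 [4.525000e-01 3.529000e-01 1.322000e-01 5.670000e-02 1.094076e+02] z [0.022 0.033 0.047] yellow 25 [0.472 0.295 0.049]
cover 812 [ 0.6172  0.1513  0.13    0.056  42.6529] z [0.015 0.019 0.054] yellow 14 [0.652 0.186 0.019]
bottle [ 0.417 -0.005  0.186]
can [0.726 0.325 0.166]
reel [ 0.624 -0.004  0.048]
flux [ 0.526 -0.247  0.061]
screw [0.521 0.248 0.056]
meter [ 0.711 -0.331  0.034]
driver [ 0.773 -0.029  0.008]
mug [0.382 0.179 0.007]
65.70646984690485 279.5467224164986 208.50799053793276 [[0.316, 0.899, 0.302, 0.153], [0.949, -0.299, -0.102, 0.712], [-0.001, 0.318, -0.948, 0.372], [0.0, 0.0, 0.0, 1.0]]
[[-0.949, 0.316, -0.0], [0.316, 0.949, -0.001], [-0.0, -0.001, -1.0]] [[0.0, -0.948, -0.318], [1.0, -0.0, 0.0], [-0.0, -0.318, 0.948]] [ 0.0804 -0.0005  0.0318]
```

View pics/topcrop.png

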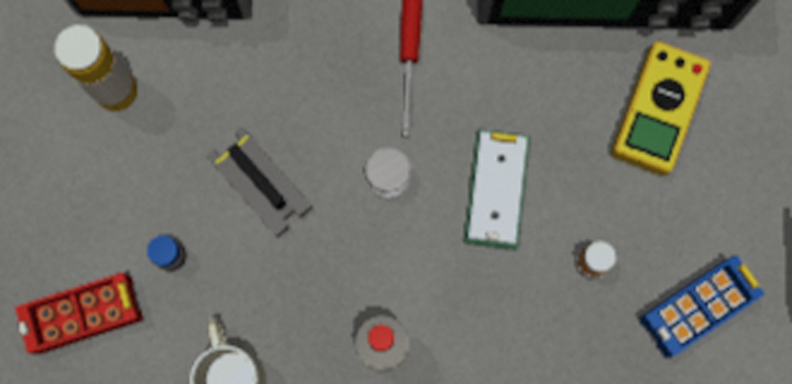

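```bash
cat >> h.py <<'E'
from scipy.spatial.transform import Rotation as R
def go(x,y,z,yaw):
    s=r.state(); d=R.from_euler('xyz',s['tool_rot']).inv().apply(np.array([x,y,z])-s['tcp_pos'])
    roll=(np.degrees(s['tool_rot'][2])-yaw+180)%360-180
    print('t',round(s['time_s'],2),'go',(x,y,z,yaw),'->',np.round(d,4),'roll',round(roll,2),'rows>=',int(np.ceil(max(np.linalg.norm(d)/.05,abs(roll)/8.5))))
def wcloud():
    c=r.get_calibration('wrist'); s=r.state(); im,d=r.grab_frame('wrist')
    h,w=d.shape; f=h/2/np.tan(np.radians(c['fov_y'])/2)
    v,u=np.mgrid[:h,:w]; a=u-c['cx']; b=v-c['cy']; q=np.hypot(a,b)+1e-9; t=np.tan(q/f)/q
    P=np.stack([a*t*d,b*t*d,d],-1); T=np.array(c['cam_to_world']); W=P@T[:3,:3].T+T[:3,3]; W[(d==0)]=np.nan
    return im,d,W,s
def top(W,z0,xy,rad=.09,tol=.004,s=None):
    "fit rectangle to points at height z0 near xy; world and tool frame"
    m=(abs(W[...,2]-z0)<tol)&(np.hypot(W[...,0]-xy[0],W[...,1]-xy[1])<rad)
    k,l,st,_=cv2.connectedComponentsWithStats(m.astype(np.uint8),connectivity=8); m=l==1+st[1:,4].argmax()
    q=rect(W[m][:,:2]); print('top n',m.sum(),'z',round(float(np.median(W[m][:,2])),4),'rect',q)
    return q,m
E
python3 -c "
from h import *
go(.615,-.135,.40,173.95)"
```

```text
t 0.1 go (0.615, -0.135, 0.4, 173.95) -> [-0.6261 -0.6584  0.0049] roll -12.39 rows>= 19
```

```bash
F='[-0.626,-0.658,0.005,-12.4]'; python3 -m creep '[[-0.626,-0.658,0.005,-12.4],[-0.626,-0.658,0.005,-12.4],[-0.626,-0.658,0.005,-12.4],[-0.626,-0.658,0.005,-12.4],[-0.626,-0.658,0.005,-12.4],[-0.626,-0.658,0.005,-12.4],[-0.626,-0.658,0.005,-12.4],[-0.626,-0.658,0.005,-12.4],[-0.626,-0.658,0.005,-12.4],[-0.626,-0.658,0.005,-12.4],[-0.626,-0.658,0.005,-12.4],[-0.626,-0.658,0.005,-12.4],[-0.626,-0.658,0.005,-12.4],[-0.626,-0.658,0.005,-12.4],[-0.626,-0.658,0.005,-12.4],[-0.626,-0.658,0.005,-12.4],[-0.626,-0.658,0.005,-12.4],[-0.626,-0.658,0.005,-12.4],[-0.626,-0.658,0.005,-12.4],[-0.626,-0.658,0.005,-12.4]]' 1
python3 -c "
from h import *
go(.615,-.135,.40,173.95)"
```

```text
time_s: 2.1
tcp_pos: [0.6151, -0.1366, 0.399]
tool_rot: [-3.141, -0.001, 3.033]
contact_force: [-0.4, 0.3, -0.2]
width: 0.999
finger_force: 0.0
t 2.1 go (0.615, -0.135, 0.4, 173.95) -> [ 0.0003  0.0016 -0.001 ] roll -0.2 rows>= 1
```

```bash
python3 - <<'E'
from h import *
im,d,W,s=wcloud(); cv2.imwrite('pics/w1.png',im[...,::-1])
q,m=top(W,.020,(.615,-.135)); q,m=top(W,.006+.006,(.615,-.135),tol=.003)
q,m=top(W,.016,(.615,-.135),tol=.006)
go(.478,-.372,.42,124.66)
E
```

```text
top n 5528 z 0.0191 rect [ 6.175000e-01 -1.375000e-01  1.306000e-01  5.650000e-02  1.737559e+02]
top n 887 z 0.0108 rect [ 6.179000e-01 -1.375000e-01  1.396000e-01  6.450000e-02  1.738622e+02]
top n 6234 z 0.0189 rect [ 6.178000e-01 -1.374000e-01  1.393000e-01  6.420000e-02  1.739293e+02]
t 2.15 go (0.478, -0.372, 0.42, 124.66) -> [ 0.1108 -0.2507 -0.0209] roll 49.24 rows>= 6
```

View pics/w1.png

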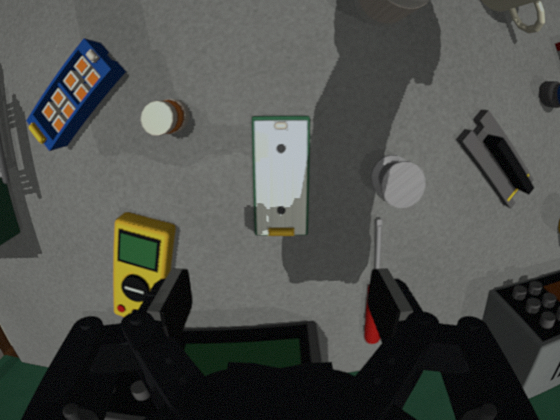

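The wrist picture shows the dock at (280,175), with its white key at (280,126) and its yellow key at (281,232), clear of the fingers. I'll measure again after a half turn so that the camera's mounting error cancels.

```bash
python3 -m creep '[[0,0.0015,-0.001,9],[0,0.0015,-0.001,18],[0,0.0015,-0.001,27],[0,0.0015,-0.001,36],[0,0.0015,-0.001,45],[0,0.0015,-0.001,54],[0,0.0015,-0.001,63],[0,0.0015,-0.001,72],[0,0.0015,-0.001,81],[0,0.0015,-0.001,90],[0,0.0015,-0.001,99],[0,0.0015,-0.001,108],[0,0.0015,-0.001,117],[0,0.0015,-0.001,126],[0,0.0015,-0.001,135],[0,0.0015,-0.001,144],[0,0.0015,-0.001,153],[0,0.0015,-0.001,162],[0,0.0015,-0.001,171],[0,0.0015,-0.001,179.8]]' 
python3 -m creep '[[0,0,0,9],[0,0,0,9],[0,0,0,9]]'
python3 - <<'E'
from h import *
im,d,W,s=wcloud(); print(s['tcp_pos'],s['tool_rot'])
q,m=top(W,.020,(.615,-.135))
q,m=top(W,.016,(.615,-.135),tol=.006)
E
```

```text
time_s: 4.15
tcp_pos: [0.6149, -0.1303, 0.4004]
tool_rot: [-3.139, 0.0, 0.033]
contact_force: [0.8, 0.2, -0.9]
width: 0.998
finger_force: 0.0
time_s: 4.45
tcp_pos: [0.6151, -0.1312, 0.4004]
tool_rot: [-3.141, 0.001, -0.115]
contact_force: [-0.9, -1.4, -0.5]
width: 1.001
finger_force: 0.0
[ 0.6151166  -0.13118714  0.40035295] [-3.14086993e+00  8.10893088e-04 -1.15059860e-01]
top n 5453 z 0.0189 rect [ 6.176000e-01 -1.374000e-01  1.299000e-01  5.660000e-02  1.741805e+02]
top n 6188 z 0.0188 rect [ 6.181000e-01 -1.376000e-01  1.392000e-01  6.430000e-02  1.742142e+02]
```

```bash
python3 -c "
from h import *
go(.480,-.375,.42,-55.3)"
```

```text
t 4.5 go (0.48, -0.375, 0.42, -55.3) -> [-0.1062  0.2573 -0.0196] roll 48.68 rows>= 6
```

```bash
python3 -m creep '[[-0.106,0.257,-0.02,48.7],[-0.106,0.257,-0.02,48.7],[-0.106,0.257,-0.02,48.7],[-0.106,0.257,-0.02,48.7],[-0.106,0.257,-0.02,48.7],[-0.106,0.257,-0.02,48.7],[-0.106,0.257,-0.02,48.7],[-0.106,0.257,-0.02,48.7],[-0.106,0.257,-0.02,48.7],[-0.106,0.257,-0.02,48.7]]'
python3 - <<'E'
from h import *
im,d,W,s=wcloud(); print(s['tcp_pos'],s['tool_rot'])
q,m=top(W,.040,(.480,-.375)); q,m=top(W,.040,(.480,-.375),tol=.006); 
y=q[4]; 
go(q[0],q[1],.25,q[4]-180); go(q[0],q[1],.178,q[4]-180)
E
```

```text
time_s: 5.5
tcp_pos: [0.48, -0.374, 0.4204]
tool_rot: [-3.141, 0.001, -0.967]
contact_force: [-0.0, 0.0, -0.7]
width: 1.001
finger_force: 0.0
[ 0.47997404 -0.3739999   0.42042793] [-3.14085836e+00  7.42925715e-04 -9.67040793e-01]
top n 1624 z 0.0389 rect [ 4.80400e-01 -3.75400e-01  1.30000e-01  5.66000e-02  1.24398e+02]
top n 1700 z 0.0389 rect [ 4.80400e-01 -3.75400e-01  1.30000e-01  5.66000e-02  1.24398e+02]
t 5.55 go (np.float64(0.4804), np.float64(-0.3754), 0.25, np.float64(-55.602000000000004)) -> [0.0014 0.0004 0.1705] roll 0.16 rows>= 4
t 5.55 go (np.float64(0.4804), np.float64(-0.3754), 0.178, np.float64(-55.602000000000004)) -> [0.0015 0.0005 0.2425] roll 0.16 rows>= 5
```

```bash
python3 -m creep '[[0.001,0.0005,0.05,0.2],[0.0015,0.0005,0.10,0.2],[0.0015,0.0005,0.14,0.2],[0.0015,0.0005,0.17,0.2],[0.0015,0.0005,0.20,0.2],[0.0015,0.0005,0.22,0.2],[0.0015,0.0005,0.235,0.2],[0.0015,0.0005,0.2425,0.2],[0.0015,0.0005,0.2425,0.2],[0.0015,0.0005,0.2425,0.2]]' && python3 -m creep '[[0,0,0,0],[0,0,0,0],[0,0,0,0],[0,0,0,0],[0,0,0,0],[0,0,0,0],[0,0,0,0],[0,0,0,0]]' 0 50
python3 -c "
from h import *
go(.4804,-.3754,.178,-55.6);go(.6177,-.1375,.31,-6)"
```

```text
time_s: 6.55
tcp_pos: [0.4797, -0.3768, 0.1787]
tool_rot: [-3.141, -0.001, -0.974]
contact_force: [-0.4, -0.2, 0.4]
width: 1.001
finger_force: 0.0
time_s: 7.35
tcp_pos: [0.4797, -0.3768, 0.179]
tool_rot: [-3.141, -0.001, -0.974]
contact_force: [-0.6, 1.3, 5.2]
width: 0.649
finger_force: 53.7
t 7.35 go (0.4804, -0.3754, 0.178, -55.6) -> [-0.0008 -0.0013  0.001 ] roll -0.2 rows>= 1
t 7.35 go (0.6177, -0.1375, 0.31, -6) -> [-0.1202 -0.2487 -0.131 ] roll -49.8 rows>= 7
```

```bash
python3 -m creep '[[0,0,-0.01,0],[0,0,-0.03,0],[0,0,-0.06,0],[0,0,-0.10,0],[0,0,-0.13,0],[-0.02,-0.04,-0.131,-8],[-0.04,-0.083,-0.131,-16],[-0.06,-0.125,-0.131,-24],[-0.08,-0.166,-0.131,-32],[-0.1,-0.208,-0.131,-41],[-0.115,-0.24,-0.131,-47],[-0.1202,-0.2487,-0.131,-49.8],[-0.1202,-0.2487,-0.131,-49.8],[-0.1202,-0.2487,-0.131,-49.8],[-0.1202,-0.2487,-0.131,-49.8]]'
python3 - <<'E'
from h import *
im,d,W,s=wcloud(); cv2.imwrite('pics/w2.png',im[...,::-1])
p=s['tcp_pos']; print(p,s['tool_rot'])
L=(W-p)@R.from_euler('xyz',s['tool_rot']).as_matrix()
m=(L[...,2]>.115)&(L[...,2]<.148)&(abs(L[...,1])<.03)&(abs(L[...,0])<.1)
# tray rim in tool frame
h=np.histogram(L[m][:,2],bins=np.arange(.11,.15,.002)); print(h[0])
for lo,hi in((.119,.129),(.129,.139),(.134,.142)):
    q=m&(L[...,2]>lo)&(L[...,2]<hi); 
    if q.sum()>20: print(lo,q.sum(),np.round(L[q].min(0),4),np.round(L[q].max(0),4))
np.savez('w2.npz',L=L,im=im)
E
```

```text
time_s: 8.85
tcp_pos: [0.6167, -0.1395, 0.3095]
tool_rot: [3.141, 0.0, -0.109]
contact_force: [0.1, -0.1, -3.8]
width: 0.647
finger_force: 53.9
[ 0.61669662 -0.13953639  0.30953448] [ 3.14052268e+00  2.10964753e-04 -1.09321117e-01]
[   0    0   59   90   78   61   42   19   12  323 1473  856  322  231
 2930 4620  503  481  473]
0.119 192 [ 0.0056 -0.03    0.119 ] [0.0605 0.0299 0.129 ]
0.129 3477 [-0.0256 -0.03    0.129 ] [0.0637 0.03   0.139 ]
0.134 8103 [-0.0344 -0.03    0.134 ] [0.0638 0.03   0.142 ]
```

View pics/w2.png

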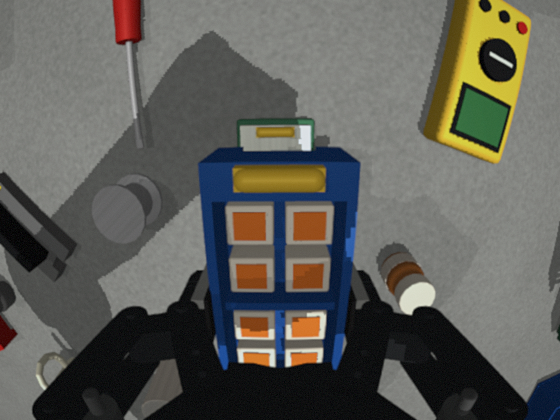

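The blue tray is held square with its wide yellow key at (280,180). The dock's yellow key shows beyond it at (275,131), so the tray is the right way round.

```bash
python3 - <<'E'
from h import *
L=np.load('w2.npz')['L']
m=(L[...,2]>.135)&(L[...,2]<.145)&(abs(L[...,1])<.035)&(L[...,0]<.08)
for x in(.03,.04,.05,.06): q=m&(abs(L[...,0]-x)<.004); print(x,np.round(np.percentile(L[q][:,1],[0,.5,99.5,100]),4), np.median(L[q][:,2]))
go(.6186,-.1376,.225,-6)
E
```

```text
0.03 [-0.0274 -0.0272  0.0286  0.0286] 0.14030366552217988
0.04 [-0.0274 -0.0272  0.0287  0.0291] 0.14024351415402947
0.05 [-0.0275 -0.0272  0.0283  0.0287] 0.14018863151113298
0.06 [-0.0277 -0.0273  0.0284  0.0288] 0.1402010989658574
t 8.9 go (0.6186, -0.1376, 0.225, -6) -> [ 0.0016 -0.0021  0.0845] roll -0.25 rows>= 2
```

```bash
python3 -m creep '[[0.0016,-0.0026,0.02,-0.25],[0.0016,-0.0026,0.05,-0.25],[0.0016,-0.0026,0.07,-0.25],[0.0016,-0.0026,0.08,-0.25],[0.0016,-0.0026,0.0845,-0.25],[0.0016,-0.0026,0.0845,-0.25],[0.0016,-0.0026,0.0845,-0.25],[0.0016,-0.0026,0.0845,-0.25]]'
python3 -c "
from h import *
go(.6187,-.1371,.199,-6)"
```

```text
time_s: 9.7
tcp_pos: [0.6198, -0.1354, 0.2257]
tool_rot: [3.142, -0.001, -0.101]
contact_force: [0.8, 0.2, -2.8]
width: 0.648
finger_force: 53.9
t 9.7 go (0.6187, -0.1371, 0.199, -6) -> [-0.001   0.0018  0.0267] roll 0.22 rows>= 1
```

```bash
python3 -m creep '[[-0.001,0.0018,0.004,0.2],[-0.001,0.0018,0.008,0.2],[-0.001,0.0018,0.009,0.2],[-0.001,0.0018,0.009,0.2]]'
python3 -c "
from h import *
go(.6187,-.1371,.199,-6)
[print(r.state()['tcp_pos']) for i in range(2)]"
```

```text
time_s: 10.1
tcp_pos: [0.6183, -0.1369, 0.2154]
tool_rot: [-3.142, 0.0, -0.104]
contact_force: [0.0, 0.4, -2.4]
width: 0.648
finger_force: 53.9
t 10.1 go (0.6187, -0.1371, 0.199, -6) -> [0.0004 0.0002 0.0164] roll 0.03 rows>= 1
[ 0.61830309 -0.13686196  0.215385  ]
[ 0.61830309 -0.13686196  0.215385  ]
```

Well within tolerance, so I'll lower it.

```bash
python3 -m creep '[[0.0004,0.0002,0.004,0],[0.0004,0.0002,0.008,0],[0.0004,0.0002,0.012,0],[0.0004,0.0002,0.015,0],[0.0004,0.0002,0.017,0],[0.0004,0.0002,0.017,0],[0.0004,0.0002,0.017,0]]'
```

```text
time_s: 10.8
tcp_pos: [0.6186, -0.1372, 0.199]
tool_rot: [-3.141, 0.0, -0.104]
contact_force: [-2.5, 1.4, 4.3]
width: 0.645
finger_force: 54.4
```

```bash
python3 -m creep '[[0,0,0,0],[0,0,0,0],[0,0,0,0],[0,0,0,0],[0,0,-0.01,0],[0,0,-0.03,0],[0,0,-0.06,0],[0,0,-0.1,0],[0,0,-0.14,0],[0,0,-0.18,0],[0,0,-0.22,0],[0,0,-0.24,0],[0,0,-0.24,0],[0,0,-0.24,0]]' 1
python3 - <<'E'
from h import *
im,d,W,s=wcloud(); print(s['tcp_pos'],s['tool_rot'])
q,m=top(W,.060,(.6177,-.1375)); q,m=top(W,.060,(.6177,-.1375),tol=.006)
go(.4550,.3500,.42,109.4)
E
```

```text
time_s: 12.2
tcp_pos: [0.6184, -0.137, 0.4391]
tool_rot: [-3.141, -0.001, -0.104]
contact_force: [0.2, 0.4, -0.5]
width: 0.998
finger_force: 0.0
[ 0.61843877 -0.13697572  0.43912294] [-3.14109886e+00 -7.16871875e-04 -1.04053986e-01]
top n 1609 z 0.0589 rect [ 6.171000e-01 -1.377000e-01  1.300000e-01  5.650000e-02  1.740526e+02]
top n 1743 z 0.0589 rect [ 6.171000e-01 -1.377000e-01  1.300000e-01  5.650000e-02  1.740526e+02]
t 12.25 go (0.455, 0.35, 0.42, 109.4) -> [-0.2131 -0.4672  0.0186] roll -115.36 rows>= 14
```

```bash
python3 -m creep '[[-0.015,-0.034,0.001,-8],[-0.03,-0.067,0.002,-16],[-0.045,-0.1,0.003,-24],[-0.06,-0.134,0.004,-32],[-0.076,-0.167,0.005,-41],[-0.091,-0.2,0.006,-49],[-0.106,-0.234,0.007,-57],[-0.122,-0.267,0.008,-66],[-0.137,-0.3,0.009,-74],[-0.152,-0.334,0.01,-82],[-0.167,-0.367,0.012,-91],[-0.183,-0.4,0.014,-99],[-0.198,-0.434,0.016,-107],[-0.213,-0.467,0.0186,-115.4],[-0.213,-0.467,0.0186,-115.4],[-0.213,-0.467,0.0186,-115.4],[-0.213,-0.467,0.0186,-115.4]]'
python3 - <<'E'
from h import *
im,d,W,s=wcloud(); print(s['tcp_pos'],s['tool_rot'])
q,m=top(W,.040,(.455,.350)); q,m=top(W,.040,(.455,.350),tol=.006)
go(q[0],q[1],.178,q[4])
E
```

```text
time_s: 13.95
tcp_pos: [0.4558, 0.3483, 0.4194]
tool_rot: [-3.14, 0.001, 1.907]
contact_force: [0.3, -0.2, -0.5]
width: 1.001
finger_force: 0.0
[0.45584678 0.34831037 0.41936806] [-3.14026209e+00  1.26718640e-03  1.90724039e+00]
top n 1687 z 0.0389 rect [4.547000e-01 3.501000e-01 1.291000e-01 5.650000e-02 1.092243e+02]
top n 1785 z 0.0389 rect [4.547000e-01 3.501000e-01 1.291000e-01 5.650000e-02 1.092243e+02]
t 14.0 go (np.float64(0.4547), np.float64(0.3501), 0.178, np.float64(109.2243)) -> [ 0.0025 -0.0003  0.2416] roll 0.04 rows>= 5
```

```bash
python3 -m creep '[[0.001,-0.0003,0.05,0],[0.0025,-0.0003,0.10,0],[0.0025,-0.0003,0.14,0],[0.0025,-0.0003,0.17,0],[0.0025,-0.0003,0.20,0],[0.0025,-0.0003,0.22,0],[0.0025,-0.0003,0.235,0],[0.0025,-0.0003,0.2416,0],[0.0025,-0.0003,0.2416,0],[0.0025,-0.0003,0.2416,0]]' && python3 -m creep '[[0,0,0,0],[0,0,0,0],[0,0,0,0],[0,0,0,0],[0,0,0,0],[0,0,0,0],[0,0,0,0],[0,0,0,0]]' 0 50
python3 -c "
from h import *
go(.4547,.3501,.178,109.2);go(.6171,-.1377,.38,174)"
```

```text
time_s: 15.0
tcp_pos: [0.4548, 0.3517, 0.1792]
tool_rot: [3.141, -0.0, 1.909]
contact_force: [-0.3, -0.2, 0.0]
width: 1.0
finger_force: 0.0
time_s: 15.8
tcp_pos: [0.4543, 0.3518, 0.1795]
tool_rot: [3.141, -0.0, 1.91]
contact_force: [-0.6, -0.2, 7.2]
width: 0.649
finger_force: 53.7
t 15.8 go (0.4547, 0.3501, 0.178, 109.2) -> [-0.0018 -0.0002  0.0015] roll 0.24 rows>= 1
t 15.8 go (0.6171, -0.1377, 0.38, 174) -> [-0.5157 -0.0093 -0.2008] roll -64.56 rows>= 12
```

```bash
python3 -m creep '[[0,0,-0.01,0],[0,0,-0.03,0],[0,0,-0.07,0],[0,0,-0.12,0],[0,0,-0.17,0],[-0.02,0,-0.20,-3],[-0.06,-0.001,-0.2,-8],[-0.105,-0.002,-0.2,-14],[-0.15,-0.003,-0.2,-19],[-0.195,-0.004,-0.2,-25],[-0.24,-0.005,-0.2,-31],[-0.285,-0.006,-0.2,-36],[-0.33,-0.007,-0.2,-42],[-0.375,-0.008,-0.2,-48],[-0.42,-0.009,-0.2,-53],[-0.46,-0.009,-0.2,-58],[-0.49,-0.009,-0.2,-62],[-0.5157,-0.0093,-0.2,-64.5],[-0.5157,-0.0093,-0.2,-64.5],[-0.5157,-0.0093,-0.2,-64.5]]'
cat >> h.py <<'E'
def held():
    im,d,W,s=wcloud(); p=s['tcp_pos']; print(p,s['tool_rot'])
    L=(W-p)@R.from_euler('xyz',s['tool_rot']).as_matrix()
    m=(L[...,2]>.135)&(L[...,2]<.145)&(abs(L[...,1])<.035)&(L[...,0]<.08)
    for x in(.04,.06): q=m&(abs(L[...,0]-x)<.004); print(x,np.round(np.percentile(L[q][:,1],[0,.5,99.5,100]),4), np.median(L[q][:,2]))
    print('xmax',np.percentile(L[m][:,0],[99.8,100])); return im
E
python3 - <<'E'
from h import *
im=held(); cv2.imwrite('pics/w3.png',im[...,::-1])
go(.6171,-.1377,.265,174)
E
```

```text
time_s: 17.8
tcp_pos: [0.6165, -0.1383, 0.3785]
tool_rot: [-3.142, -0.001, 3.034]
contact_force: [-0.1, 0.9, -4.4]
width: 0.647
finger_force: 54.9
[ 0.61654706 -0.13828192  0.37854203] [-3.14150708e+00 -8.95268308e-04  3.03352448e+00]
0.04 [-0.0287 -0.0286  0.0273  0.0274] 0.14065780254829752
0.06 [-0.0289 -0.0286  0.027   0.0276] 0.14058755154970684
xmax [0.06380864 0.06403524]
t 17.85 go (0.6171, -0.1377, 0.265, 174) -> [-0.0006 -0.0005  0.1136] roll -0.1 rows>= 3
```

View pics/w3.png

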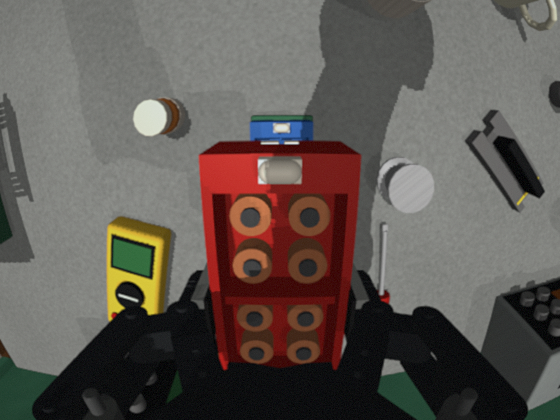

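The red tray is held square. Its white key is at (280,170), and the blue tray's white key shows beyond it at (282,128), so it is the right way round.

```bash
python3 -c "
from h import *
go(.6157,-.1369,.256,174)"
```

```text
t 17.85 go (0.6157, -0.1369, 0.256, 174) -> [8.000e-04 1.000e-04 1.226e-01] roll -0.1 rows>= 3
```

```bash
python3 -m creep '[[0.001,0,0.03,0],[0.001,0,0.06,0],[0.001,0,0.09,0],[0.001,0,0.11,0],[0.001,0,0.12,0],[0.001,0,0.1226,0],[0.001,0,0.1226,0],[0.001,0,0.1226,0]]'
python3 -c "
from h import *
go(.6157,-.1369,.2395,174)"
```

```text
time_s: 18.65
tcp_pos: [0.6166, -0.1374, 0.2571]
tool_rot: [-3.141, 0.002, 3.036]
contact_force: [0.2, -0.5, -3.6]
width: 0.649
finger_force: 54.8
t 18.65 go (0.6157, -0.1369, 0.2395, 174) -> [0.001  0.0004 0.0176] roll -0.06 rows>= 1
```

```bash
python3 -m creep '[[0.001,0.0004,0,0],[0.001,0.0004,0.002,0],[0.001,0.0004,0.006,0],[0.001,0.0004,0.01,0],[0.001,0.0004,0.014,0],[0.001,0.0004,0.016,0],[0.001,0.0004,0.018,0],[0.001,0.0004,0.018,0],[0.001,0.0004,0.018,0]]'
```

```text
time_s: 19.55
tcp_pos: [0.6149, -0.1371, 0.2395]
tool_rot: [-3.141, 0.0, 3.035]
contact_force: [-5.7, 1.3, 15.9]
width: 0.646
finger_force: 57.1
```

```bash
python3 -m creep '[[0,0,0,0],[0,0,0,0],[0,0,0,0],[0,0,0,0],[0,0,-0.01,0],[0,0,-0.03,0],[0,0,-0.06,0],[0,0,-0.1,0],[0,0,-0.14,0],[0,0,-0.18,0],[0,0,-0.22,0],[0,0,-0.24,0],[0,0,-0.24,0],[0,0,-0.24,0]]' 1
python3 - <<'E'
from h import *
im,d,W,s=wcloud(); print(s['tcp_pos'],s['tool_rot'])
q,m=top(W,.1,(.6177,-.1375)); q,m=top(W,.1,(.6177,-.1375),tol=.006)
go(.6190,.1485,.42,42.65)
E
```

```text
time_s: 20.95
tcp_pos: [0.6148, -0.1371, 0.4784]
tool_rot: [-3.142, 0.001, 3.036]
contact_force: [-0.5, 0.3, -0.4]
width: 1.0
finger_force: 0.0
[ 0.61480215 -0.13705559  0.47839884] [-3.14154639e+00  8.00142068e-04  3.03555320e+00]
top n 1688 z 0.0991 rect [ 6.166000e-01 -1.380000e-01  1.309000e-01  5.700000e-02  1.740024e+02]
top n 1795 z 0.0991 rect [ 6.166000e-01 -1.380000e-01  1.309000e-01  5.700000e-02  1.740024e+02]
t 21.0 go (0.619, 0.1485, 0.42, 42.65) -> [0.0259 0.2844 0.0574] roll 131.28 rows>= 16
```

```bash
python3 -m creep '[[0.004,0.045,0.008,-8],[0.008,0.09,0.016,-16],[0.012,0.135,0.024,-24],[0.016,0.18,0.032,-32],[0.02,0.225,0.044,-40],[0.024,0.265,0.052,-46],[0.026,0.284,0.057,-48.7],[0.026,0.284,0.057,-48.7],[0.026,0.284,0.057,-48.7],[0.026,0.284,0.057,-48.7]]'
python3 - <<'E'
from h import *
im,d,W,s=wcloud(); print(s['tcp_pos'],s['tool_rot'])
q,m=top(W,.018,(.619,.1485)); c,s_=np.cos(np.radians(q[4])),np.sin(np.radians(q[4]))
rect_b,mb=top(W,.052,(.619,.1485),rad=.07)
go(rect_b[0],rect_b[1],.197,q[4]-180)
hsv=cv2.cvtColor(im,cv2.COLOR_RGB2HSV); y=(abs(hsv[...,0].astype(int)-27)<7)&(hsv[...,1]>130)&(np.hypot(W[...,0]-.619,W[...,1]-.1485)<.08)
print('yellow',y.sum(),np.nanmean(W[y],0))
E
```

```text
time_s: 22.0
tcp_pos: [0.6197, 0.1461, 0.4206]
tool_rot: [-3.141, -0.001, -2.401]
contact_force: [-0.1, -0.3, 0.5]
width: 1.0
finger_force: 0.0
[0.61968564 0.14609788 0.42061358] [-3.14091359e+00 -1.25326809e-03 -2.40099151e+00]
top n 3729 z 0.017 rect [ 0.6196  0.1492  0.1302  0.0566 42.3938]
top n 1049 z 0.0509 rect [6.19200e-01 1.48800e-01 8.97000e-02 1.39000e-02 4.23211e+01]
t 22.05 go (np.float64(0.6192), np.float64(0.1488), 0.197, np.float64(-137.6062)) -> [-0.0016  0.0025  0.2239] roll 0.04 rows>= 5
yellow 223 [0.63354474 0.16089656 0.17488111]
```

```bash
python3 -m creep '[[-0.001,0.0015,0.05,0],[-0.0017,0.0024,0.10,0],[-0.0017,0.0024,0.14,0],[-0.0017,0.0024,0.17,0],[-0.0017,0.0024,0.20,0],[-0.0017,0.0024,0.215,0],[-0.0017,0.0024,0.2239,0],[-0.0017,0.0024,0.2239,0],[-0.0017,0.0024,0.2239,0]]' && python3 -m creep '[[0,0,0,0],[0,0,0,0],[0,0,0,0],[0,0,0,0],[0,0,0,0],[0,0,0,0],[0,0,0,0],[0,0,0,0],[0,0,0,0],[0,0,0,0],[0,0,0,0],[0,0,0,0]]' 0 50
python3 -c "
from h import *
go(.6194,.149,.197,-137.6);go(.6167,-.1379,.38,174)"
```

```text
time_s: 22.95
tcp_pos: [0.6195, 0.1509, 0.1981]
tool_rot: [-3.141, 0.001, -2.398]
contact_force: [-0.3, 0.1, 0.4]
width: 1.001
finger_force: 0.0
time_s: 24.15
tcp_pos: [0.6192, 0.151, 0.1973]
tool_rot: [-3.141, 0.0, -2.398]
contact_force: [-0.1, 0.0, 6.0]
width: 0.159
finger_force: 50.1
t 24.15 go (0.6194, 0.149, 0.197, -137.6) -> [ 0.0012 -0.0016  0.0003] roll 0.22 rows>= 1
t 24.15 go (0.6167, -0.1379, 0.38, 174) -> [ 0.1973 -0.2109 -0.1827] roll 48.62 rows>= 7
```

```bash
python3 -m creep '[[0,0,-0.01,0],[0,0,-0.04,0],[0,0,-0.08,0],[0,0,-0.12,0],[0,0,-0.16,0],[0.02,-0.02,-0.18,5],[0.05,-0.053,-0.183,12],[0.08,-0.085,-0.183,20],[0.11,-0.117,-0.183,27],[0.14,-0.15,-0.183,34],[0.17,-0.18,-0.183,42],[0.19,-0.203,-0.183,47],[0.1973,-0.2109,-0.183,48.6],[0.1973,-0.2109,-0.183,48.6],[0.1973,-0.2109,-0.183,48.6],[0.1973,-0.2109,-0.183,48.6]]'
python3 - <<'E'
from h import *
im,d,W,s=wcloud(); cv2.imwrite('pics/w4.png',im[...,::-1]); p=s['tcp_pos']; print(p,s['tool_rot'])
L=(W-p)@R.from_euler('xyz',s['tool_rot']).as_matrix()
m=(L[...,2]>.172)&(L[...,2]<.186)&(abs(L[...,1])<.04)&(L[...,0]<.09)&(L[...,0]>0)
for x in(.02,.04,.05): q=m&(abs(L[...,0]-x)<.004); print(x,np.round(np.percentile(L[q][:,1],[0,.5,99.5,100]),4), np.median(L[q][:,2]))
print('xmax',np.percentile(L[m][:,0],[99.8,100]))
go(.6167,-.1379,.32,174)
E
```

```text
time_s: 25.75
tcp_pos: [0.6168, -0.1357, 0.38]
tool_rot: [3.14, -0.0, 3.041]
contact_force: [0.4, 0.2, -1.8]
width: 0.154
finger_force: 49.0
[ 0.61682072 -0.13570669  0.37996406] [ 3.14043255e+00 -2.95117756e-04  3.04103511e+00]
0.02 [-0.0287 -0.0284  0.0268  0.027 ] 0.18024492144108487
0.04 [-0.0287 -0.0285  0.0268  0.0273] 0.1802315823891237
0.05 [-0.0289 -0.0286  0.0269  0.0272] 0.18034109512513055
xmax [0.06523598 0.06540588]
t 25.8 go (0.6167, -0.1379, 0.32, 174) -> [-0.0001 -0.0021  0.06  ] roll 0.22 rows>= 2
```

View pics/w4.png

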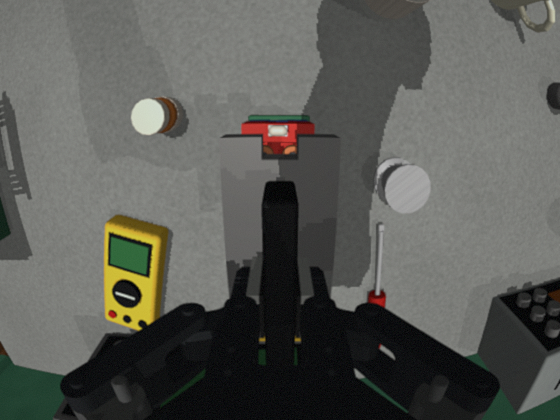

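The cover is held with its narrow notch at (280,146) towards the red tray's white key at (279,130), so it is the right way round.

```bash
python3 -c "
from h import *
go(.6176,-.1373,.314,174)"
```

```text
t 25.8 go (0.6176, -0.1373, 0.314, 174) -> [-0.0009 -0.0015  0.066 ] roll 0.22 rows>= 2
```

```bash
python3 -m creep '[[-0.001,-0.0015,0.02,0.2],[-0.001,-0.0015,0.04,0.2],[-0.001,-0.0015,0.055,0.2],[-0.001,-0.0015,0.063,0.2],[-0.001,-0.0015,0.066,0.2],[-0.001,-0.0015,0.066,0.2],[-0.001,-0.0015,0.066,0.2]]'
python3 -c "
from h import *
go(.6176,-.1373,.2973,174)"
```

```text
time_s: 26.5
tcp_pos: [0.6178, -0.1394, 0.3147]
tool_rot: [-3.142, 0.001, 3.034]
contact_force: [-0.5, -0.0, -2.2]
width: 0.155
finger_force: 49.1
t 26.5 go (0.6176, -0.1373, 0.2973, 174) -> [0.0004 0.0021 0.0174] roll -0.17 rows>= 1
```

```bash
python3 -m creep '[[0.0004,0.002,0.001,-0.2],[0.0004,0.002,0.002,-0.2],[0.0004,0.002,0.002,-0.2],[0.0004,0.002,0.002,-0.2]]'
python3 -c "
from h import *
go(.6176,-.1373,.2973,174)"
```

```text
time_s: 26.9
tcp_pos: [0.6173, -0.1374, 0.3121]
tool_rot: [-3.142, 0.0, 3.037]
contact_force: [0.3, -0.8, -1.8]
width: 0.152
finger_force: 49.1
t 26.9 go (0.6176, -0.1373, 0.2973, 174) -> [-0.0003  0.0001  0.0148] roll 0.02 rows>= 1
```

```bash
python3 -m creep '[[-0.0003,0,0.004,0],[-0.0003,0,0.008,0],[-0.0003,0,0.011,0],[-0.0003,0,0.0135,0],[-0.0003,0,0.015,0],[-0.0003,0,0.0153,0],[-0.0003,0,0.0153,0],[-0.0003,0,0.0153,0]]'
```

```text
time_s: 27.7
tcp_pos: [0.6175, -0.1374, 0.2973]
tool_rot: [-3.142, -0.0, 3.037]
contact_force: [-2.6, 0.3, 4.8]
width: 0.149
finger_force: 50.3
```

Seated at the expected height. I'll release it, retreat and check.

```bash
python3 -m creep '[[0,0,0,0],[0,0,0,0],[0,0,0,0],[0,0,0,0],[0,0,0,0],[0,0,0,0],[0,0,-0.01,0],[0,0,-0.03,0],[0,0,-0.06,0],[0,0,-0.1,0],[0,0,-0.14,0],[0,0,-0.18,0],[0,0,-0.2,0],[0,0,-0.2,0],[0,0,-0.2,0]]' 1
python3 - <<'E'
from h import *
im,d,W,s=wcloud(); cv2.imwrite('pics/w5.png',im[...,::-1]); print(s['tcp_pos'],s['contact_force'])
top(W,.118,(.6177,-.1375)); top(W,.152,(.6177,-.1375),rad=.07)
im,d,W=cloud('scene'); cv2.imwrite('pics/s2.png',cv2.resize(im[150:330,100:340],None,fx=3,fy=3)[...,::-1])
E
```

```text
time_s: 29.2
tcp_pos: [0.6172, -0.1373, 0.4973]
tool_rot: [-3.141, 0.001, 3.037]
contact_force: [-0.3, -0.2, -0.2]
width: 0.998
finger_force: 0.0
[ 0.61724319 -0.1373436   0.49726685] [-0.349095   -0.16569194 -0.24489736]
top n 4182 z 0.117 rect [ 6.173000e-01 -1.384000e-01  1.293000e-01  5.700000e-02  1.738826e+02]
top n 1206 z 0.1509 rect [ 6.17700e-01 -1.38500e-01  9.02000e-02  1.35000e-02  1.74336e+02]
```

View pics/s2.png

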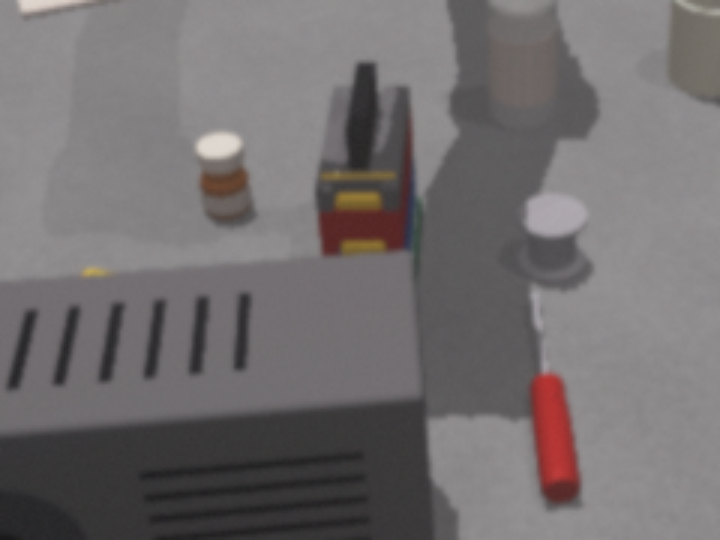

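The scene crop shows the complete stack at about (365,170). The cover is level, its yellow line is at (358,176), the yellow keys sit in their notches at (358,200) and (362,246), and nothing around it has moved.

```bash
python3 -c "
from h import *
print(r.job_done())"
```

```text
the job is handed in; nothing more can be done
None
```

I built the stack on the dock in about 29 s of the 70 s allowed: blue tray, red tray, then cover, all seated the right way round, with the gripper clear. I handed the job in, but no verdict came back.

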